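Index the nut to the torch and lock the welding turntable

ROBOT

A 6-joint arm with a two-finger parallel gripper is mounted at the origin on the work surface. World frame = base frame: x ahead of the robot, y to its left, z up, the work surface at z = 0. Lengths are in m, angles in degrees, forces in N, time in s.
With the tool pointing down it reaches from about 0.375 to 0.75 m from the base axis. Payload 9 kg.
Tool frame: the origin (TCP) lies where the fingers leave the gripper's body, on its centre line; the fingertips stand 73 mm ahead of it and the grasp point (between the pads) lies 54 mm ahead of it (robot.tip_reach is the distance from the TCP to the fingertips, in m); z points along the fingers, y is the line along which they close (so a half turn about z gives the same grasp; the last joint's range is limited). The gripper opens to 85 mm and grips with 20 to 120 N. Pads are 22 mm wide; open, the fingers measure 114 mm over their backs; the gripper's body (76 mm by 85 mm) begins 54 mm behind the grasp point. The pads swing forward as they close: fully open they stand 13 mm farther back than shut.
Start: joints at [-87.473, 5.964, 5.575, 89.605, 0, 77.527], TCP at [0.155, -0.58, 0.304] pointing down, gripper open.
Joint ranges: [-171.21, 171.21], [-48.23, 106.86], [-62.78, 66.21], [-105.2, 120.99], [-86.42, 89.51], [-180, 180]. Speed limits (degrees/s): [127.2, 127.2, 147.25, 180, 180, 180].

INTERFACE

Orientations are given as [roll, pitch, yaw] about the fixed x, y, z axes, in that order (R = Rz(yaw) Ry(pitch) Rx(roll)).
In Python, from plant import robot gives the robot as it stands. Calls block until the motion is done:
- robot.move_pose(position, orientation): joint-space move of the TCP to a pose.
- robot.line_to(position, vel=0.15, rotation=None, guard=None): straight line of the TCP; rotation=None keeps the orientation; vel is the mean speed in m/s. With guard (N) it stops when the force on the tool has changed by that much, and returns True; else False.
- robot.goto_joints(angles): joint-space move.
- robot.set_gripper(opening): finger opening in m; the grip force is fixed at half the most; returns when the fingers have stopped.
- robot.pause(seconds).
- robot.ik(position, orientation): joint angles nearest the present ones, or None.
- robot.observe(): the state.
- robot.grab_frame(name): name is "side" or "top" or "wrist"; returns the picture (384x512x3 uint8, blue, green, red); there is no depth.
- robot.get_calibration(name): a dict with "vertical_fov" (degrees; the focal length in pixels is half the picture's height over the tangent of half this angle, whatever the lens; pixels are square), "cx", "cy" (the principal point, pixels), "rvec" (rotation vector, rad) and "tvec" (3), from world to camera coordinates, as OpenCV has them. Camera axes: x right, y down, z forward; pixel columns grow to the right and rows downward; lengths in m; the calibration is good to about 2 mm. The wrist camera is an equidistant fisheye: a pixel r from the principal point sees the ray r / f radians off the axis. A picture is of the moment at which its call begins: read the wrist's pose just before it. get_calibration takes no time and is no camera call; for the wrist camera it gives the pose at the moment of the call.
A pose or a line that the arm cannot do raises robot.IKError and nothing moves.
- robot.job_done(): hands the job in; it is judged then, once.
The state is a dict: "time": time; "q": joint angles; "qvel": joint speeds; "joint_torque": joint torques, N m; "tool_pos": TCP position; "tcp_rot": TCP orientation; "ft_force": force on the tool from outside, world axes, zero at the start; "torque": the same for the moment, N m; "gripper_width": finger opening in m; "gripper_force": force on a finger pad.
Only numpy, scipy, OpenCV 4.12 (cv2) and the standard library are available. Lean on these libraries where they do the work, as an engineer would, in place of code of your own. Each camera call takes 0.05 s, during which the arm holds its last target. There are 200 camera calls.

TASK

Get the plate ready for tacking: with a fingertip, push the turntable round by its spokes until the dark nut near the plate's rim stands squarely in front of the torch nozzle, and let it come to rest there. Then push the red-tipped lock lever over to its locked side. Only push with the fingers, gently, gripping nothing; do not touch the plate, its nut or the torch, and leave the tools and things lying around where they are.

Things in the scene. Friction and masses are not known exactly. Their poses are not given: they have to be found in the camera images.
- positioner: Fixed grey base of a bench welding turntable: 220 mm square flange 12 mm thick, round housing 78 mm high. Origin on the vertical turning axis at bench level, z up. On it turns a round steel table 210 mm across, top 106 mm high. The lock lever's vertical pivot is fixed in the base at x -16, y 93 mm.
- turntable (a joint): Angle of the round table about the base's vertical axis, growing counter-clockwise seen from above (at 0 the listed spoke points along the base's x). It turns endlessly both ways, takes about 2.5 N at a spoke and stops almost at once when no longer pushed. Locking the lever brakes it.
- spoke_end (a point): Centre of the 26 mm black ball ending one of the table's four like spokes, 90 degrees apart about the axis: level radial bars 12 mm thick, 95 mm high, bare from the rim (105 mm out) to the ball (centre 170 mm out). Beneath the bare part lie only the flange and the lever's rod (top 48 mm high).
- lock_lever (a joint): Angle of the lock lever: 0 = released, 1.0 = end stop (locked); the brake pad begins to bite at about 0.5 and it counts as locked above 0.8. It grows clockwise seen from above. Needs 2 to 3 N at the grip and stays where it is left.
- lever_grip (a point): Middle of the lever's upright red grip: 21 mm thick, 36 to 80 mm above the bench (this point 58 mm), always outside the circle of the spoke balls. The grip is 140 mm from the pivot on a level rod 42 mm high. Released, the lever points from the pivot along (-0.766, 0.643) of the base's x, y; at the end stop along (0.127, 0.992).
- plate: Loose round steel plate, 170 mm across and 12 mm thick, 2 kg, lying centred on the turntable and turning with it; origin at the centre of its underside. Two strips of pale tape on top. Not to be touched.
- nut (a point): Centre of the dark hexagon nut (24 mm across flats, 13 mm high) that sits on the plate 60 mm from the plate's centre. Its middle is 18.5 mm above the plate's underside. Not to be touched.
- torch: Fixed welding torch in a red magnet-base holder on the far side of the turntable, not to be touched. Origin on the turning axis at bench level; x points level from the axis out under the nozzle, along the torch. Handle 207 mm high, 180 to 285 mm out; holder post at x 255, y 75 mm, 240 mm high.
- nozzle_mouth (a point): Centre of the copper nozzle's mouth (17 mm across), 85 mm out from the axis and 130 mm high; the nozzle points inward and 45 degrees down at the place of the nut's outer foot.
- nut_spot (a point): Where the nut's centre should come: on the line from the turning axis to under the nozzle, 60 mm out from the axis.
- hammer: Loose chipping hammer with wooden handle, about 250 mm long, 26 mm high, lying left of the turntable; origin at mid-length on the bench. Leave alone.
- brush: Loose wire brush, 260 mm long, 40 mm high, lying on the right; origin under its middle. Leave alone.
- can: Loose spray can, 60 mm across, 190 mm high, standing; origin at the centre of its underside. Leave alone.
- tin: Loose yellow-banded tin, 72 mm across, 85 mm high with sticks in it to 130 mm, standing; origin at the centre of its underside. Leave alone.
- square: Loose red triangular magnetic square, about 110 mm legs, 16 mm high, on the left; origin inside the triangle on the bench. Leave alone.
- spare_plate: Loose small round steel disc, 110 mm across, 10 mm thick with a brass-coloured nut on its middle, on the right; origin at the centre of its underside. Not the work; leave alone.

How it is judged (in metres and radians):
On the way, in this order (a step that is already met when the one before it is completed fails the run):
1. the nut stands in front of the nozzle (within 8 mm of its spot) and the table is at rest, with the lever still released (horizontal distance between nut and nut_spot below 0.008 m and angular speed of plate below 0.03 rad/s and value of joint lock_lever below 0.45 rad), for 0.2 s.
2. the lock lever is over on its locked side (value of joint lock_lever above 0.8 rad), for 0.2 s.
At the end, for the whole second after the job is handed in: The nut's centre is within 8 mm (horizontally) of its spot in front of the nozzle, the table is at rest with the plate flat and centred on it (within 6 mm), and the lock lever is past 0.8 rad (horizontal distance between nut and nut_spot below 0.008 m and value of joint lock_lever above 0.8 rad and angular speed of plate below 0.03 rad/s and angle between plate's own z axis and vertical below 0.03 rad and horizontal distance between plate and positioner below 0.006 m); the robot touches nothing.
It fails at once if the plate or its nut is touched, lifted or turned by hand (contact force between any of the fingers, the arm and plate above 0.5 N).
It fails at once if the torch or its holder is touched (contact force between any of the fingers, the arm and torch above 1 N).
It fails at once if a tool or thing lying around is moved more than 20 mm (distance of any of hammer, brush, can, tin, square, spare_plate from where it was at the start of the episode above 0.02 m).
It fails at once if a spoke or the lever is gripped between the fingers (contact force between the fingers and positioner above 15 N and ((z of the grasp point in the frame of spoke_end between -0.025 and 0.025 m and ((y of the grasp point in the frame of spoke_end between -0.008 and 0.008 m and x of the grasp point in the frame of spoke_end between -0.065 and 0.012 m) or (y of the grasp point in the frame of spoke_end between -0.008 and 0.008 m and x of the grasp point in the frame of spoke_end between -0.352 and -0.275 m) or (x of the grasp point in the frame of spoke_end between -0.178 and -0.162 m and y of the grasp point in the frame of spoke_end between 0.105 and 0.182 m) or (x of the grasp point in the frame of spoke_end between -0.178 and -0.162 m and y of the grasp point in the frame of spoke_end between -0.182 and -0.105 m))) or (horizontal distance between the grasp point and lever_grip below 0.008 m and distance between the grasp point and lever_grip below 0.035 m))).
It fails at once if the turntable or lever is struck or shoved hard (over 80 N) (contact force between the fingers and positioner above 80 N).
It also fails if it takes over 72 s, if anything falls off the work surface, if the arm or the gripper's body presses on something with over 40 N, if the wrist force passes 120 N, or if a joint passes its speed limit or range.

## Working session

There is one attempt and no reset: what is moved stays moved. The work goes in short steps, each a Python script; the robot and the scene stay as the last script left them, time stands still between calls to the robot, and variables do not carry over. Pictures are saved under pics/ and viewed, at most 10 in all, crops included, and the job is handed in when it is done.

```bash
mkdir -p pics; ls
python3 - <<'E'
from plant import robot
import cv2
for n in("top","side"):
    cv2.imwrite(f"pics/{n}0.png",robot.grab_frame(n)); print(n,robot.get_calibration(n))
print(robot.observe())
E
```

```text
pics
top {'vertical_fov': 53.04957760568607, 'cx': 263.11728768503866, 'cy': 189.56308530469545, 'rvec': array([ 2.16316444, -2.22087208,  0.11889945]), 'tvec': array([-0.0074357 ,  0.54421452,  1.2924891 ])}
side {'vertical_fov': 51.581398564356924, 'cx': 255.91439908281473, 'cy': 192.41154198278707, 'rvec': array([ 1.0379952 , -2.4914498 ,  0.98432498]), 'tvec': array([0.40513714, 0.34978079, 1.25674703])}
{'time': 0.1, 'q': array([-8.74747756e+01,  5.99267398e+00,  5.53137217e+00,  8.96057442e+01,
        7.35380980e-04,  7.75272908e+01]), 'qvel': array([ 0.01514899, -0.089142  ,  0.10462351,  0.0214931 , -0.12281337,
        0.0148177 ]), 'joint_torque': array([ 7.27097053e-03, -5.58209109e+01,  5.04717207e+01,  1.32577671e-02,
       -2.48723536e-04,  4.68130690e-05]), 'tool_pos': array([ 0.15527859, -0.57933034,  0.30322446]), 'tcp_rot': array([-1.79934695e+02, -1.51982624e-02,  1.49979245e+01]), 'ft_force': array([ 0.08630812,  0.4154014 , -0.7080884 ]), 'torque': array([ 0.01026072, -0.03107162,  0.00555268]), 'gripper_force': 0.0, 'gripper_width': 0.08535139544601882}
```

View pics/top0.png

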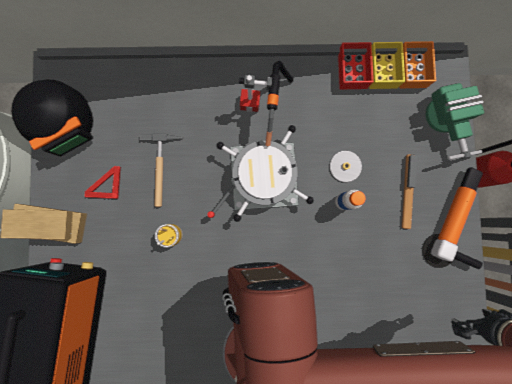

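View pics/side0.png

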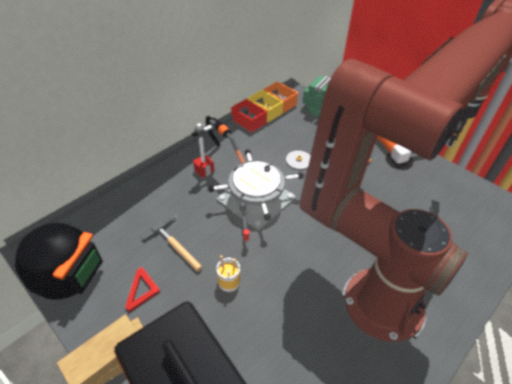

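Enlarged crop of the turntable with the top camera.

```bash
cat > h.py <<'E'
import numpy as np, cv2
from plant import robot
def cal(n):
    c=robot.get_calibration(n); f=192/np.tan(np.radians(c["vertical_fov"]/2))
    R=cv2.Rodrigues(np.array(c["rvec"]))[0]; return c,f,R
def ray(n,u,v,z):
    c,f,R=cal(n); d=R.T@np.array([(u-c["cx"])/f,(v-c["cy"])/f,1]); o=-R.T@np.array(c["tvec"])
    return o+d*(z-o[2])/d[2]
def proj(n,p):
    c,f,R=cal(n); q=R@np.array(p)+c["tvec"]; return np.array([c["cx"]+f*q[0]/q[2],c["cy"]+f*q[1]/q[2]])
E
python3 - <<'E'
import cv2
a=cv2.imread("pics/top0.png")[95:235,190:350]
cv2.imwrite("pics/c0.png",cv2.resize(a,None,fx=4.25,fy=4.25,interpolation=cv2.INTER_CUBIC))
E
```

```text
(no output)
```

View pics/c0.png

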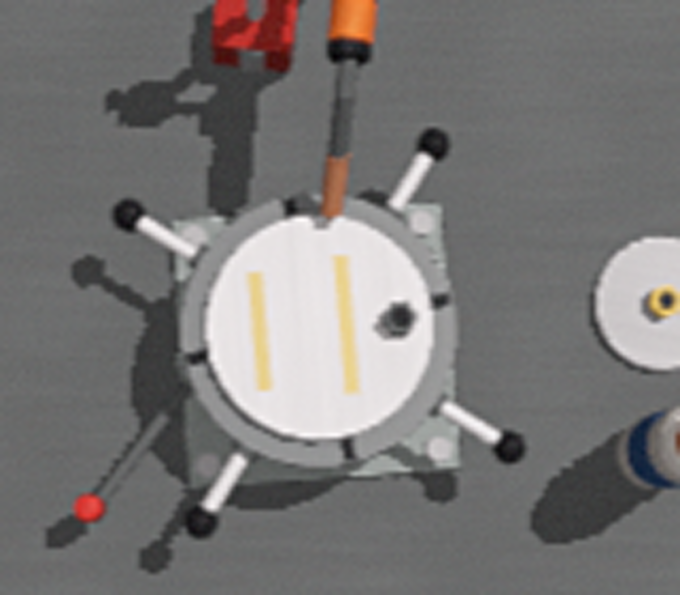

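The crop shows the balls at (433,143), (127,213), (201,521) and (510,446). The nut is at (401,318), the red grip at (90,508), the nozzle mouth near (331,212), and the torch axis runs up to (352,20).

Run:
```python
from h import *
P=lambda u,v,z: ray("top",190+(u+.5)/4.25-.5,95+(v+.5)/4.25-.5,z)
B=np.array([P(*p,.095) for p in((433,143),(127,213),(201,521),(510,446))])
c=B.mean(0)[:2]; print("c",c)
for b in B: d=b[:2]-c; print(b,np.hypot(*d),np.degrees(np.arctan2(d[1],d[0])))
for nm,p in dict(nut=(401,318,.128),grip=(90,508,.08),noz=(333,213,.133),torchtop=(349,48,.215)).items():
    q=P(*p); d=q[:2]-c; print(nm,q,np.hypot(*d),np.degrees(np.arctan2(d[1],d[0])))
for p in((442,205),(461,468),(190,487),(172,220)): print(P(*p,.012))
print(P(320,325,.118))
for n,(u,v) in dict(can=(350,199),tin=(168,236)).items(): print(n,ray("top",u,v,.15 if n=="can" else .085))
```

```text
c [ 0.5944139  -0.02569069]
[ 0.73711494 -0.11831417  0.095     ] 0.17012553220345444 -32.98654012746579
[0.68765987 0.11804685 0.095     ] 0.17133386321579214 57.027562933484035
[0.4511794  0.06666294 0.095     ] 0.17042685863207802 147.1872016149932
[ 0.50170139 -0.16915837  0.095     ] 0.1708174060995078 -122.8715858988546
nut [ 0.59734133 -0.08649707  0.128     ] 0.060876807252919156 -87.24371037026323
grip [0.46352674 0.15154847 0.08      ] 0.2203296782179185 126.44504043444456
noz [ 0.67655639 -0.03792864  0.133     ] 0.08304911615315964 -8.473853139085405
torchtop [ 0.77672727 -0.04884938  0.215     ] 0.1837783752234613 -7.239328978842172
[ 0.70539438 -0.13289625  0.012     ]
[ 0.48925454 -0.14100153  0.012     ]
[0.47970462 0.0784105  0.012     ]
[0.69787751 0.08845361 0.012     ]
[ 0.59484836 -0.02643437  0.118     ]
can [ 0.49729502 -0.2865167   0.15      ]
tin [0.39723482 0.28873264 0.085     ]
```

```bash
cat >> h.py <<'E'
C=np.array([.5944,-.0257])
def sp(phi,r=.136):  # point on circle about the turning axis
    a=np.radians(phi); return C+r*np.array([np.cos(a),np.sin(a)])
def pose(phi,z): return [*sp(phi),z],[180,0,(phi+180)%360-180]
def arc(a,b,z=.148,step=6,vel=.06,guard=25):
    for p in np.linspace(a,b,int(np.ceil(abs(b-a)/step))+1)[1:]:
        q,o=pose(p,z)
        if robot.line_to(q,vel=vel,rotation=o,guard=guard): print("guard at",p); return
def st():
    o=robot.observe(); print(round(o["time"],1),o["tool_pos"].round(3),o["ft_force"].round(1))
E
python3 - <<'E'
from h import *
robot.set_gripper(0)
q,o=pose(132,.30); robot.move_pose(q,o); st()
q[2]=.148; print(robot.line_to(q,vel=.12,guard=8)); st()
arc(132,160); st()
cv2.imwrite("pics/t1.png",robot.grab_frame("top")); cv2.imwrite("pics/s1.png",robot.grab_frame("side"))
a=cv2.resize(cv2.imread("pics/t1.png")[95:235,190:350],None,fx=2.5,fy=2.5)
b=cv2.resize(cv2.imread("pics/s1.png")[110:250,180:340],None,fx=2.5,fy=2.5)
cv2.imwrite("pics/c1.png",np.hstack([a,b]))
E
```

```text
3.5 [0.504 0.075 0.3  ] [0.4 0.4 0.7]
False
4.9 [0.504 0.075 0.149] [ 0.9 -0.2 -0.2]
6.8 [0.467 0.021 0.148] [-0.4 -0.  -0.1]
```

View pics/c1.png

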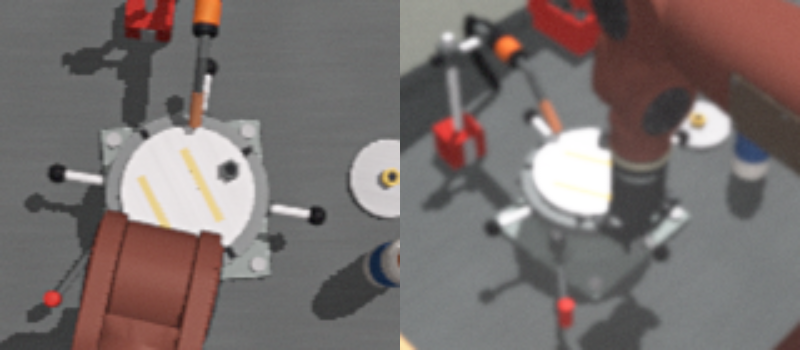

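The table turns with the finger: the nut is now at (229,171) in the left crop, with balls at (57,172) and (317,215). I'll work out the turn so far and push on to about 6° short.

Run:
```python
from h import *
def ang(u,v,z):
    d=ray("top",190+(u+.5)/2.5-.5,95+(v+.5)/2.5-.5,z)[:2]-C; return np.degrees(np.arctan2(d[1],d[0]))
a=[ang(57,172,.095),ang(317,215,.095)]; n=ang(229,171,.128); print(a,n)
turn=np.mean([a[0]-57,a[1]+122.9]); print("turn",turn)
end=160+(79.7-turn)-6
arc(160,end); robot.pause(.3); print(end); st()
cv2.imwrite("pics/t2.png",robot.grab_frame("top")); cv2.imwrite("pics/s2.png",robot.grab_frame("side"))
a=cv2.resize(cv2.imread("pics/t2.png")[95:235,190:350],None,fx=2.5,fy=2.5)
b=cv2.resize(cv2.imread("pics/s2.png")[110:250,180:340],None,fx=2.5,fy=2.5)
cv2.imwrite("pics/c2.png",np.hstack([a,b]))
```

```text
[np.float64(79.09896269613796), np.float64(-100.77824506288387)] -66.2072142186452
turn 22.11035881662705
211.58964118337295
10.6 [ 0.478 -0.097  0.148] [ 0.1 -0.2  0.3]
```

View pics/c2.png

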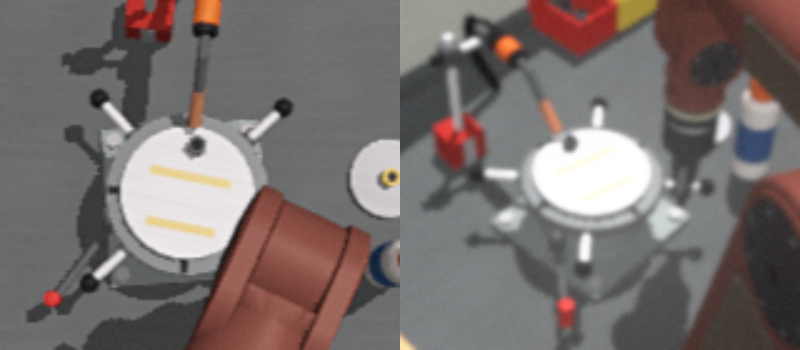

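Balls are at (99,98), (283,107) and (90,284), and the nut is at (197,146). The handle's centre line passes through (207,30) and (209,8), and the nozzle mouth is at about (195,126).

Run:
```python
from h import *
def pt(u,v,z): return ray("top",190+(u+.5)/2.5-.5,95+(v+.5)/2.5-.5,z)[:2]
def ang(u,v,z): d=pt(u,v,z)-C; return np.degrees(np.arctan2(d[1],d[0])).round(1),np.hypot(*d).round(4)
for p in((99,98,.095),(283,107,.095),(90,284,.095),(197,146,.128),(207,30,.207),(209,8,.207),(195,126,.130)): print(ang(*p))
# full-picture handle: orange body
im=cv2.imread("pics/top0.png"); h=cv2.cvtColor(im,cv2.COLOR_BGR2HSV)
m=cv2.inRange(h,(5,150,120),(20,255,255)); m[:85]=0;m[112:]=0;m[:,:262]=0;m[:,290:]=0
y,x=np.nonzero(m); 
for r in range(85,112,3):
    xs=x[y==r]
    if len(xs):
        d=ray("top",xs.mean(),r,.207)[:2]-C; print(r,len(xs),np.degrees(np.arctan2(d[1],d[0])),np.hypot(*d))
for t in(-9,-8,-7,-6):
    e=np.array([np.cos(np.radians(t)),np.sin(np.radians(t))])
    print(t,[((proj("top",[*(C+r*e),z])-[190,95])*2.5).round(0) for r,z in((.06,.1245),(.085,.13),(.19,.207),(.28,.207))],[((proj("side",[*(C+r*e),z])-[180,110])*2.5+[400,0]).round(0) for r,z in((.06,.1245),(.085,.13),(.19,.207))])
```

```text
(np.float64(40.9), np.float64(0.1698))
(np.float64(-49.2), np.float64(0.1703))
(np.float64(131.7), np.float64(0.171))
(np.float64(-13.4), np.float64(0.0578))
(np.float64(-8.1), np.float64(0.1841))
(np.float64(-7.9), np.float64(0.2112))
(np.float64(-8.0), np.float64(0.0824))
94 8 -6.950035208092364 0.2228499984798438
97 10 -7.176823493560727 0.2136768644893816
100 10 -7.423614476430594 0.20451939586775347
103 11 -7.2562264777438825 0.1952119738093981
-9 [array([193., 143.]), array([196., 123.]), array([209.,  25.]), array([219., -48.])] [array([569., 142.]), array([560., 130.]), array([519.,  54.])]
-8 [array([192., 143.]), array([194., 123.]), array([207.,  24.]), array([215., -48.])] [array([569., 143.]), array([559., 131.]), array([518.,  55.])]
-7 [array([191., 143.]), array([193., 123.]), array([204.,  24.]), array([211., -49.])] [array([568., 143.]), array([558., 131.]), array([516.,  56.])]
-6 [array([190., 143.]), array([192., 123.]), array([201.,  24.]), array([207., -49.])] [array([567., 143.]), array([557., 132.]), array([514.,  57.])]
```

Torch is at about -7.6° and the nut at -13.4°, so the table needs 5.7° more.

Run:
```python
from h import *
e=211.59; arc(e,e+5.7,step=3,vel=.03); robot.pause(.3); st()
arc(e+5.7,e-4); q,o=pose(e-4,.27); robot.line_to(q,vel=.2)
robot.move_pose([.43,.11,.27],[180,0,142]); st()
cv2.imwrite("pics/t3.png",robot.grab_frame("top")); cv2.imwrite("pics/s3.png",robot.grab_frame("side"))
a=cv2.resize(cv2.imread("pics/t3.png")[95:235,190:350],None,fx=2.5,fy=2.5)
b=cv2.resize(cv2.imread("pics/s3.png")[110:250,180:340],None,fx=2.5,fy=2.5)
cv2.imwrite("pics/c3.png",np.hstack([a,b]))
```

```text
11.7 [ 0.486 -0.108  0.148] [ 0.   0.4 -0.1]
14.5 [0.43  0.11  0.269] [ 0.6 -0.4 -0.3]
```

View pics/c3.png

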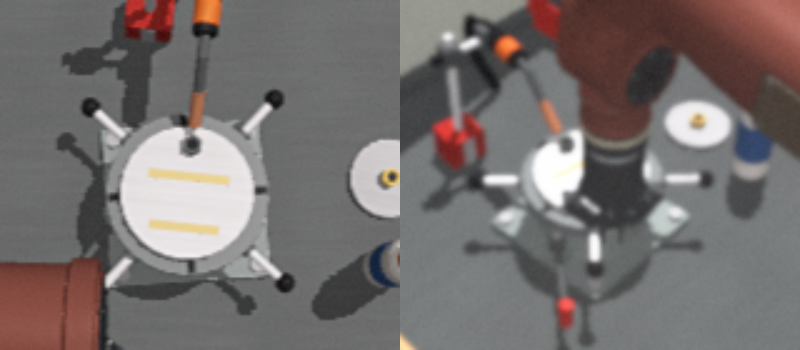

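Balls are at (90,106), (275,98) and (285,282). The nut at (191,146) lines up with the torch axis, and the lever is still released. Next is the lever.

Run:
```python
from h import *
def ang(u,v,z):
    d=ray("top",190+(u+.5)/2.5-.5,95+(v+.5)/2.5-.5,z)[:2]-C; return np.degrees(np.arctan2(d[1],d[0])).round(1)
print(ang(90,106,.095)-57+9.4,ang(275,98,.095)+33,ang(285,282,.095)+122.9,"nut",ang(191,146,.131))
b=np.radians(2.3); R=np.array([[np.cos(b),-np.sin(b)],[np.sin(b),np.cos(b)]])
P=C+R@[-.016,.093]
def fp(val,off,z):   # finger behind the grip for lever value val
    th=np.radians(142.3)-val; u=np.array([np.cos(th),np.sin(th)]); t=np.array([u[1],-u[0]])
    return [*(P+.14*u-off*t),z],[180,0,np.degrees(th)]
print("grip",P+.14*np.array([np.cos(np.radians(142.3)),np.sin(np.radians(142.3))]))
q,o=fp(0,.042,.20); robot.line_to(q,rotation=o)
q[2]=.128; print(robot.line_to(q,vel=.1,guard=8)); st()
for v in np.arange(0,1.001,.1):
    q,o=fp(v,.0255,.128)
    if robot.line_to(q,vel=.05,rotation=o,guard=14): print("guard",v); break
st()
q,o=fp(v,.05,.128); robot.line_to(q,rotation=o); q[2]=.27; robot.line_to(q,vel=.2)
robot.move_pose([.2,.42,.3],[180,0,142]) if 0 else robot.move_pose([.38,.05,.30],[180,0,142])
st()
cv2.imwrite("pics/t4.png",robot.grab_frame("top")); cv2.imwrite("pics/s4.png",robot.grab_frame("side"))
a=cv2.resize(cv2.imread("pics/t4.png")[95:235,190:350],None,fx=2.5,fy=2.5)
c=cv2.resize(cv2.imread("pics/s4.png")[110:250,180:340],None,fx=2.5,fy=2.5)
cv2.imwrite("pics/c4.png",np.hstack([a,c]))
print("expect grip v=.8,1 top px",[((proj("top",fp(v,0,.08)[0])-[190,95])*2.5).round() for v in(.8,.9,1)])
```

```text
-1.3999999999999968 -10.899999999999999 -10.799999999999983 nut -5.8
grip [0.46390934 0.15219676]
False
16.1 [0.439 0.119 0.129] [0.9 0.2 0.4]
20.9 [0.561 0.208 0.128] [-0.4 -0.4  0.6]
23.4 [0.38 0.05 0.3 ] [-0.8  0.2 -0.7]
expect grip v=.8,1 top px [array([  9., 226.]), array([  8., 215.]), array([  9., 204.])]
```

View pics/c4.png

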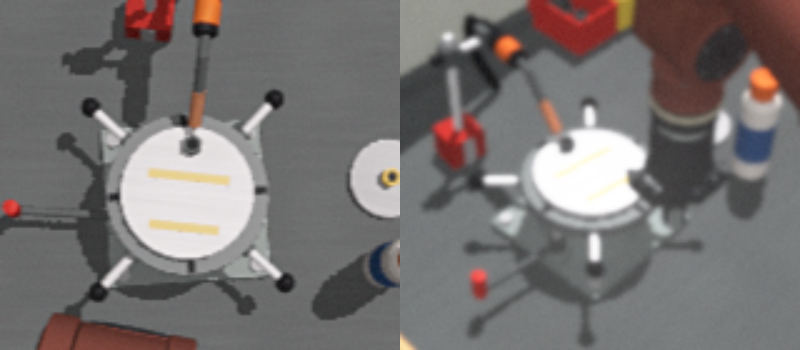

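The grip is at (11,208), about 0.97 rad, so it is locked. The balls and nut haven't moved (table turn 79.1°), and the arm is clear.

```bash
python3 -c "
from plant import robot
print(robot.job_done())"
```

```text
the job is handed in; nothing more can be done
None
```

The job is handed in, with no verdict returned: by the last top-camera picture the nut is within about 2° (2 mm) of its spot in front of the nozzle, the lever is locked at about 0.97 rad, and the arm is clear of everything.

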